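Lay a hollowed slat on the sanding board and set it against the flip stop

ROBOT

A 6-joint arm with a two-finger parallel gripper is mounted at the origin on the work surface. World frame = base frame: x ahead of the robot, y to its left, z up, the work surface at z = 0. Lengths are in m, angles in rad, forces in N, time in s.
With the tool pointing down it reaches from about 0.25 to 0.775 m from the base axis. Payload 4 kg.
Tool frame: the origin (TCP) lies at the very end of the fingers, on their centre line; the grasp point (between the pads) lies 19 mm behind it (robot.hold_point_z is the distance from the TCP to the grasp point, in m); z points along the fingers, y is the line along which they close (so a half turn about z gives the same grasp; the last joint's range is limited). The gripper opens to 85 mm and grips with 20 to 120 N. Pads are 22 mm wide; open, the fingers measure 114 mm over their backs; the gripper's body (76 mm by 85 mm) begins 54 mm behind the grasp point. The pads swing forward as they close: fully open they stand 13 mm farther back than shut.
Start: joints at [-1.352, 0.087, 1.371, -0, 1.684, -0.103], TCP at [0.174, -0.522, 0.231] pointing down, gripper open.
Joint ranges: [-3.1, 3.1], [-0.76, 2.03], [0.27, 2.55], [-1.08, 4.22], [0.17, 2.65], [-2.57, 2.57]. Speed limits (rad/s): [2.79, 2.79, 3.14, 3.14, 3.14, 3.14].

INTERFACE

Orientations are given as a rotation vector (axis times angle).
In Python, from rig import robot gives the robot as it stands.
- The arm moves only by the tool move_arm, never from a script. Its argument "commands" is a list of rows, each an object with "slide": the shift along the tool's x, y, z in cm, a list of three; "spin": the turn about the tool's z in degrees; "hand": the opening, from 0 (shut) to 1 (fully open). A call has 1 to 10 rows; each row is the pose to reach, as a shift and turn from the pose commanded when the call began, along the tool's axes at that moment; what a row does not reach only later rows make up. A row lasts 1/12 s, in which the tool goes at most 41.7 mm and 7.16 degrees, less where a joint would pass 70% of its speed; a pose out of reach is approached as far as the arm can. A call with a gripper value outside its range is refused whole. The fingers move at their own pace and stop on an object; "grip_force" is the grip in N (left out, the last holds). Time passes only in rows, so rows that repeat a pose let the fingers close. It gives the time, the measured TCP pose, the force, the opening and the grip force at its end, in the units of the state.
- robot.get_state(): the state, without advancing time (a new reading comes with each control period).
- robot.get_image(name): name is "scene" or "side" or "wrist"; returns the picture (400x640x3 uint8, red, green, blue); there is no depth.
- robot.camera_info(name): a dict with "fx", "fy", "cx", "cy" (pixels), "rvec" (rotation vector, rad) and "tvec" (3), from world to camera coordinates, as OpenCV has them. Camera axes: x right, y down, z forward; pixel columns grow to the right and rows downward; lengths in m; the calibration is good to about 2 mm. A picture is of the moment at which its call begins: read the wrist's pose just before it. camera_info takes no time and is no camera call; for the wrist camera it gives the pose at the moment of the call.
- robot.close_job(): hands the job in; it is judged then, once.
The state is a dict: "time": time; "qpos": joint angles; "qd": joint speeds; "joint_torque": joint torques, N m; "tool_pos": TCP position; "eef_rot": TCP orientation; "force": force on the tool from outside, world axes, zero at the start; "moment": the same for the moment, N m; "grip_width": finger opening in m; "grasp_force": force on a finger pad.
Only numpy, scipy, OpenCV 4.12 (cv2) and the standard library are available. Lean on these libraries where they do the work, as an engineer would, in place of code of your own. Each camera call takes 0.05 s, during which the arm holds its last target. There are 200 camera calls.

TASK

Get the hollowed wooden slat ready for sanding, only pushing with the fingertips and picking nothing up: first tip the standing slat over away from you so that it lies hollow side up on the rubber mat, next flip the stop's wooden arm over and all the way down onto its rest above the mat, and then push the slat along the mat by its other end until its end sits against the lowered arm, roughly square to it. Leave the other things on the bench where they are.

Things in the scene. Friction and masses are not known exactly. Their poses are not given: they have to be found in the camera images.
- board: Fixed sanding board: plywood 270 x 430 mm under a black rubber mat (mat top 20 mm above the origin); origin under its centre, x across it (away from the robot at yaw 0), y along it, z up. A 24 mm wide aluminium rail, top 32 mm above the origin, runs along its whole near edge (rail centre at x = -115 mm).
- slat: Loose pale wooden slat, 160 mm long, 96 wide, 34 thick at its long edges, 16 in the middle: one broad face is hollowed along its length, the other flat. Starts standing on a long edge on the mat, hollow towards the robot. Own y along its length; x from hollow to flat face (straight down when it lies hollow up); z up while it stands. Origin: centre of the edge it stands on.
- slat_mid (a point): Middle of the slat's length, width and thickness (17 mm from the flat face): 48 mm above the mat while it stands, 17 mm when it lies. The slat (about 0.3 kg) tips about the foot of its flat face when pushed near the top, falls by itself once some 20 degrees over, and slides on the mat with a few newtons.
- slat_end_a (a point): Middle of the slat's end face at its own +y end, 80 mm from slat_mid. The solid wood around the middle of the end reaches up to 16 mm above the mat when it lies hollow up.
- slat_end_b (a point): The same at the slat's own -y end.
- stop_hinge (a point): Hinge axis of the flip stop, on the arm's centre line, 26 mm above the mat, between two dark steel cheeks (46 mm over both) fixed on the rail near one end of the board: left or right differs from start to start. Its x axis is the board's x, the hinge axis is along the board's y.
- stop (a joint): Angle of the stop's dark wooden arm (rad): 0 fully down, level, against a firm end, reaching 160 mm from the hinge over the mat towards board +x; 1.57 straight up; starts leaning back towards the robot at 1.7 to 1.95. It stays wherever it is left (stiff hinge, 0.15 N m; its weight does not move it).
- stop_tip (a point): Free end of the arm, middle of its upper (when up: the robot's side) face, 160 mm along the arm and 8 mm off the hinge line. The arm is 30 mm wide along the board's y, centred on the hinge point; a deep foot on its other face, from 50 mm to the end, reaches down to 5 mm above the mat when down. The slat's end goes against the arm's side that faces mid-board.
- clamp: Fixed clamp block on the rail's other end, 26 x 40 mm, with a round black knob, 46 mm tall over the rail; origin at its underside. Not used.
- sanding_block: Loose cork sanding block, 45 x 90 x 28 mm, lying on the far strip of the mat; origin at its underside. Leave alone.
- glue: Loose white glue bottle 56 mm across, 150 mm tall; origin at its underside. Leave alone.
- offcut: Loose pale wooden offcut 90 x 45 x 40 mm; origin at its underside. Leave alone.
- plane: Loose hand plane 160 x 50 x 80 mm; origin at its underside. Leave alone.
- wax_tin: Loose brass tin 68 mm across, 30 mm tall, standing on the bench; origin at its underside. Leave alone.
- screwdriver: Loose screwdriver with a wooden handle lying on the bench; origin at its underside. Leave alone.
Mind the look-alikes: they are no part of the job. What is shaped like the slat but green or turquoise is not meant.

How it is judged:
On the way, in this order (a step that is already met when the one before it is completed fails the run):
1. the slat lies flat on the mat, hollow side up (angle between slat's own x axis and vertical above 3.07 rad and z of slat_mid in the frame of board below 0.041 m and x of slat_mid in the frame of board between -0.06 and 0.075 m), for 0.2 s.
2. the stop's arm is fully down (value of joint stop below 0.05 rad), for 0.2 s.
3. the slat's end is against the lowered arm ((y of slat_mid in the frame of stop_hinge between 0.092 and 0.103 m or y of slat_mid in the frame of stop_hinge between -0.103 and -0.092 m) and angle between slat's own x axis and vertical above 3.07 rad and value of joint stop below 0.05 rad), for 0.2 s.
At the end, for the whole second after the job is handed in: The slat lies at rest on the mat hollow side up (within 4 degrees), lengthwise along the board within 8 degrees, the stop's arm is down (below 0.05 rad) and the slat's end is against its side (gap at most 8 mm along the board, at the middle of the end) (all of step 3 and z of slat_mid in the frame of board below 0.041 m and x of slat_mid in the frame of board between -0.06 and 0.075 m and angle between the y axis of slat and the y axis of board, either way round below 0.14 rad and linear speed of slat below 0.01 m/s); the robot touches nothing.
It fails at once if the slat is lifted off the mat (z of slat_mid in the frame of board above 0.088 m or (angle between slat's own x axis and vertical above 2.9 rad and z of slat_mid in the frame of board above 0.058 m)).
It fails at once if the slat is tipped the wrong way, hollow side down (angle between slat's own x axis and vertical below 0.6 rad).
It fails at once if another thing on the bench is shifted by more than 25 mm (distance of any of sanding_block, glue, offcut, plane, wax_tin, screwdriver from where it was at the start of the episode above 0.025 m).
It also fails if it takes over 67 s, if anything falls off the work surface, if the arm or the gripper's body presses on something with over 40 N, if the wrist force passes 120 N, or if a joint passes its speed limit or range.

## Working session

There is one attempt and no reset: what is moved stays moved. The work goes in short steps, Python scripts to look and compute and a tool call to move; the robot and the scene stay as the last step left them, time stands still between calls to the robot, and variables do not carry over. Pictures are saved under pics/ and viewed, at most 10 in all, crops included, and the job is handed in when it is done.

Besides the shell and the picture viewer there is one more tool, called after "Emit:" as a command line: name --argument value ..., lists and objects as JSON in quotes. move_arm: Moves the arm, as the interface text tells. Its arguments: {"type":"object","properties":{"commands":{"type":"array","items":{"type":"object","properties":{"slide":{"type":"array","items":{"type":"number"}},"spin":{"type":"number"},"hand":{"type":"number"}}}},"grip_force":{"type":"number"}},"required":["commands"]}

```bash
mkdir -p pics; python3 - <<'E'
from rig import robot
import cv2
for n in("scene","side"):
    cv2.imwrite(f"pics/{n}0.png",cv2.cvtColor(robot.get_image(n),cv2.COLOR_RGB2BGR)); print(robot.camera_info(n))
s=robot.get_state();print(s["time"],s["tool_pos"],s["eef_rot"],s["force"])
E
```

```text
{'fx': 365.5978510838998, 'fy': 365.5978510838998, 'cx': 321.96708562023275, 'cy': 197.52577087731004, 'rvec': array([ 2.15776065,  0.90183666, -0.43243487]), 'tvec': array([-0.35056168, -0.13456992,  1.28881867])}
{'fx': 426.9596427617786, 'fy': 426.9596427617786, 'cx': 321.15537224296315, 'cy': 194.60657213754757, 'rvec': array([ 0.867248  , -2.57127884,  1.04928863]), 'tvec': array([0.38537864, 0.22233013, 1.00008114])}
0.1 [ 0.17385309 -0.52130913  0.23022156] [-3.09898695e+00 -5.02959271e-01  1.22994480e-04] [ 0.60884473 -1.36080204  0.09232408]
```

View pics/scene0.png

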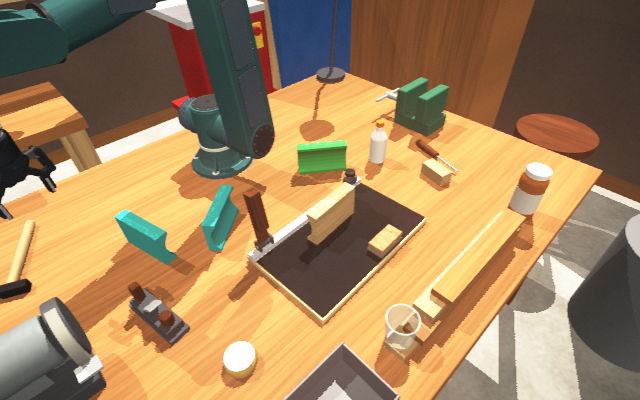

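View pics/side0.png

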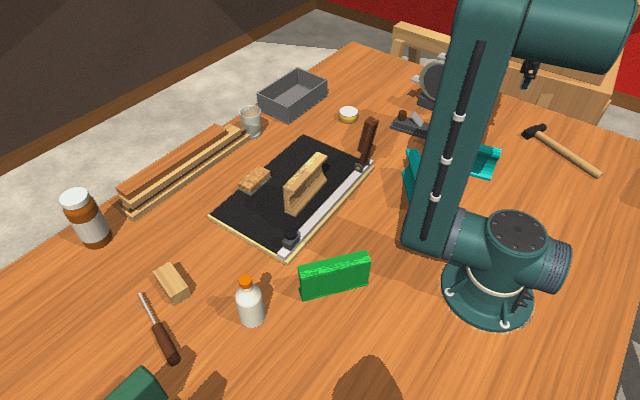

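The scene picture shows the board with the stop near (260,235) px, the slat at (332,213) and the clamp at (351,178). The side picture shows them at (367,145), (305,183) and (290,240). I'll enlarge both for accurate pixel readings.

```bash
cat > h.py <<'E'
import numpy as np, cv2
from rig import robot
def cam(n):
    c=robot.camera_info(n); K=np.array([[c['fx'],0,c['cx']],[0,c['fy'],c['cy']],[0,0,1]])
    R=cv2.Rodrigues(np.array(c['rvec']))[0]; return K,R,np.array(c['tvec'])
def ray(c,u,v):
    K,R,t=c; d=R.T@np.linalg.inv(K)@[u,v,1]; return -R.T@t,d/np.linalg.norm(d)
def onz(c,u,v,z):
    o,d=ray(c,u,v); return o+d*(z-o[2])/d[2]
def tri(c1,p1,c2,p2):
    o1,d1=ray(c1,*p1);o2,d2=ray(c2,*p2)
    s=np.linalg.lstsq(np.c_[d1,-d2],o2-o1,rcond=None)[0]
    a,b=o1+s[0]*d1,o2+s[1]*d2; return (a+b)/2,np.linalg.norm(a-b)
def proj(c,p):
    K,R,t=c; q=K@(R@np.array(p)+t); return q[:2]/q[2]
E
python3 - <<'E'
import cv2
a=cv2.imread('pics/scene0.png')[160:330,235:435]; b=cv2.imread('pics/side0.png')[105:265,200:390]
cv2.imwrite('pics/a.png',cv2.resize(a,None,fx=3.5,fy=3.5,interpolation=cv2.INTER_CUBIC))
cv2.imwrite('pics/b.png',cv2.resize(b,None,fx=3.5,fy=3.5,interpolation=cv2.INTER_CUBIC))
E
```

```text
(no output)
```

View pics/a.png

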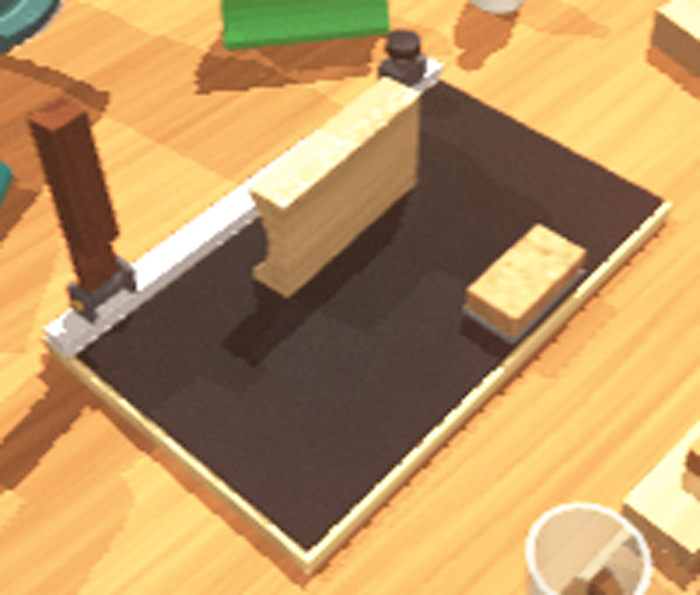

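View pics/b.png

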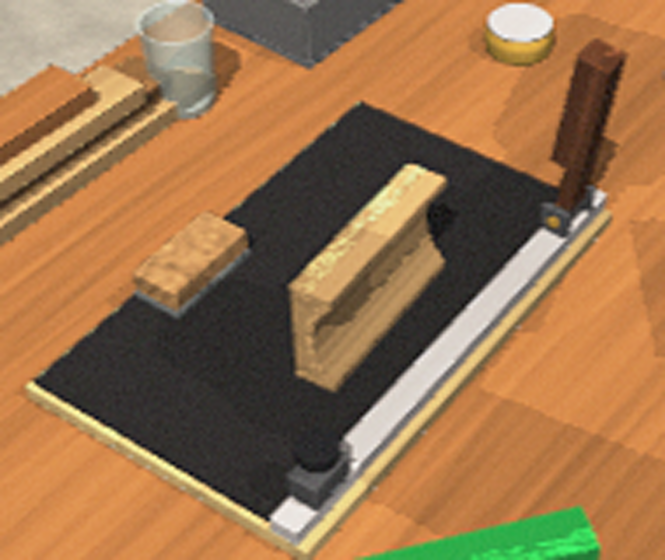

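```bash
python3 - <<'E'
from h import *
np.set_printoptions(precision=4,suppress=True)
A,B=cam('scene'),cam('side')
a=lambda x,y:((x-1.25)/3.5+235,(y-1.25)/3.5+160)
b=lambda x,y:((x-1.25)/3.5+200,(y-1.25)/3.5+105)
for n,z,p in[("FR",.02,(310,553)),("FL",.02,(668,203)),("slat T",.116,(288,208)),("slatT",.116,(420,92)),("slatTnear",.116,(253,190)),("slat foot",.02,(288,297)),("railendR",.032,(48,330)),("railendRmat",.032,(70,352)),("railL",.032,(440,65))]: print('scene',n,onz(A,*a(*p),z))
for n,z,p in[("FR",.02,(362,103)),("FL",.02,(32,388)),("slatT L far",.116,(290,287)),("slatT R far",.116,(412,164)),("slatT R near",.116,(446,178)),("slatT Lnear",.116,(325,297)),("railL far",.032,(273,520)),("railL near",.032,(302,536)),("railR near",.032,(607,198))]: print('side',n,onz(B,*b(*p),z))
print('armtop farcorners? ', [tri(A,a(*p),B,b(*q)) for p,q in [((32,118),(590,40)),((50,100),(625,52)),((68,130),(580,68)),((88,105),(612,75))]])
print('glue/off etc')
# cheek
print('cheek near L (scene 115,270 / side 560,225)',onz(A,*a(122,268),.056),onz(B,*b(555,208),.056),onz(A,*a(82,303),.04))
E
```

```text
scene FR [ 0.6978 -0.183   0.02  ]
scene FL [0.6793 0.2346 0.02  ]
scene slat T [ 0.5386 -0.0469  0.116 ]
scene slatT [0.5196 0.111  0.116 ]
scene slatTnear [ 0.5079 -0.052   0.116 ]
scene slat foot [ 0.5353 -0.0479  0.02  ]
scene railendR [ 0.4427 -0.1987  0.032 ]
scene railendRmat [ 0.4704 -0.1994  0.032 ]
scene railL [0.442 0.228 0.032]
side FR [ 0.6908 -0.1782  0.02  ]
side FL [0.6696 0.2452 0.02  ]
side slatT L far [0.5187 0.1149 0.116 ]
side slatT R far [ 0.5324 -0.0465  0.116 ]
side slatT R near [ 0.5015 -0.0492  0.116 ]
side slatT Lnear [0.4924 0.1074 0.116 ]
side railL far [0.4383 0.2335 0.032 ]
side railL near [0.4138 0.2316 0.032 ]
side railR near [ 0.4353 -0.1916  0.032 ]
armtop farcorners?  [(array([ 0.442 , -0.1646,  0.21  ]), np.float64(0.020528828662488206)), (array([ 0.4197, -0.1522,  0.2096]), np.float64(0.008774312376316906)), (array([ 0.4435, -0.1469,  0.1913]), np.float64(0.01005822175201666)), (array([ 0.4231, -0.1322,  0.1969]), np.float64(0.019364129650617172))]
glue/off etc
cheek near L (scene 115,270 / side 560,225) [ 0.4524 -0.1351  0.056 ] [ 0.4495 -0.1305  0.056 ] [ 0.4459 -0.1693  0.04  ]
```

Emit:
move_arm --commands '[{"slide": [0, 0, -4], "spin": 7, "hand": 0}, {"slide": [0, 0, -8], "spin": 14, "hand": 0}, {"slide": [0, 0, -8], "spin": 15.3, "hand": 0}, {"slide": [0, 0, -8], "spin": 15.3, "hand": 0}]'

```text
time: 0.43
tool_pos: [0.1742, -0.5228, 0.3147]
eef_rot: [3.134, 0.086, 0.002]
force: [0.8, -0.4, 0.1]
grip_width: 0.0387
grasp_force: 0.0
```

```bash
cat >> h.py <<'E'
def to(*targets):
    s=robot.get_state(); R=cv2.Rodrigues(np.array(s['eef_rot']))[0]; p=np.array(s['tool_pos'])
    print('t',round(s['time'],2),'tcp',p.round(4),'yaw',round(float(np.degrees(np.arctan2(R[1,0],R[0,0]))),2),'F',np.round(s['force'],1),'w',round(float(s['grip_width']),3))
    for t in targets: print(t,(R.T@(np.array(t)-p)*100).round(2))
E
python3 -c "
from h import *
to((.43,.03,.28),(.455,.031,.1))"
```

```text
t 0.43 tcp [ 0.1742 -0.5228  0.3147] yaw 3.14 F [ 0.8 -0.4  0.1] w 0.039
(0.43, 0.03, 0.28) [ 28.56 -53.82   3.15]
(0.455, 0.031, 0.1) [ 31.05 -53.9   21.15]
```

Emit:
move_arm --commands '[{"slide": [4, -3, 0], "spin": 0, "hand": 0}, {"slide": [6, -6, 0], "hand": 0}, {"slide": [8, -10, 0], "hand": 0}, {"slide": [10, -13, 0], "hand": 0}, {"slide": [12, -17, 0], "hand": 0}, {"slide": [14, -20, 0], "hand": 0}, {"slide": [16, -24, 0], "hand": 0}, {"slide": [18, -27, 0], "hand": 0}, {"slide": [20, -31, 0], "hand": 0}, {"slide": [22, -34, 0], "hand": 0}]'

```text
validation failed for argument at $.co...
```

Emit:
move_arm --commands '[{"slide": [1, -4, 0], "hand": 0}, {"slide": [2, -7, 0], "hand": 0}, {"slide": [3, -11, 0], "hand": 0}, {"slide": [4, -14, 0], "hand": 0}, {"slide": [5, -18, 0], "hand": 0}, {"slide": [5.6, -19.8, 2], "hand": 0}, {"slide": [5.6, -19.8, 3.5], "hand": 0}, {"slide": [5.6, -19.8, 3.5], "hand": 0}]'

```text
validation failed for argument at $.co...
```

```bash
python3 -c "
from h import *
to((.45,.031,.28),(.455,.031,.103))
cv2.imwrite('pics/w1.png',cv2.cvtColor(robot.get_image('wrist'),cv2.COLOR_RGB2BGR))"
```

```text
t 0.43 tcp [ 0.1742 -0.5228  0.3147] yaw 3.14 F [ 0.8 -0.4  0.1] w 0.039
(0.45, 0.031, 0.28) [ 30.57 -53.81   3.15]
(0.455, 0.031, 0.103) [ 31.05 -53.9   20.85]
```

View pics/w1.png

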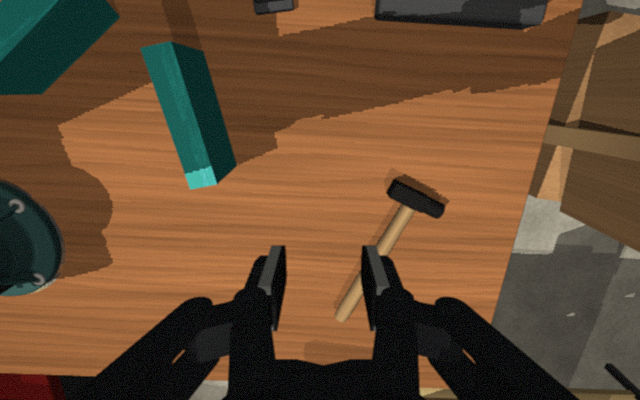

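The moves were refused, so the wrist picture still shows the start area: teal decoy at (190,110) px and hammer at (400,230). I'll resend with every row giving all fields.

Emit:
move_arm --commands '[{"slide": [2, -3, 0], "spin": 0, "hand": 0}, {"slide": [4, -6, 0], "spin": 0, "hand": 0}, {"slide": [6, -10, 0], "spin": 0, "hand": 0}, {"slide": [8, -13, 0], "spin": 0, "hand": 0}, {"slide": [10, -17, 0], "spin": 0, "hand": 0}, {"slide": [12, -20, 0], "spin": 0, "hand": 0}, {"slide": [14, -24, 0], "spin": 0, "hand": 0}, {"slide": [16, -27, 0], "spin": 0, "hand": 0}, {"slide": [18, -31, 0], "spin": 0, "hand": 0}, {"slide": [20, -34, 0], "spin": 0, "hand": 0}]'

```text
time: 1.32
tool_pos: [0.3546, -0.1689, 0.3096]
eef_rot: [-3.139, -0.087, 0.004]
force: [1.8, -0.1, -0.6]
grip_width: -0.0003
grasp_force: 0.0
```

Emit:
move_arm --commands '[{"slide": [2, -3, 0], "spin": 0, "hand": 0}, {"slide": [4, -6, 0], "spin": 0, "hand": 0}, {"slide": [6, -10, 0], "spin": 0, "hand": 0}, {"slide": [8, -13, 0], "spin": 0, "hand": 0}, {"slide": [9, -17, 0], "spin": 0, "hand": 0}, {"slide": [9, -19.8, 2], "spin": 0, "hand": 0}, {"slide": [9, -19.8, 3], "spin": 0, "hand": 0}, {"slide": [9, -19.8, 3], "spin": 0, "hand": 0}]'

```text
time: 1.98
tool_pos: [0.4322, 0.0325, 0.2766]
eef_rot: [-3.14, -0.093, 0.014]
force: [0.2, -0.2, -1.1]
grip_width: 0.0002
grasp_force: 0.0
```

```bash
python3 -c "
from h import *
to((.45,.031,.28),(.455,.031,.103))
I=robot.get_image('wrist');print(robot.camera_info('wrist'))
cv2.imwrite('pics/w2.png',cv2.cvtColor(I,cv2.COLOR_RGB2BGR))"
```

```text
t 1.98 tcp [0.4322 0.0325 0.2766] yaw 3.38 F [ 0.2 -0.2 -1.1] w 0.0
(0.45, 0.031, 0.28) [ 1.77  0.26 -0.36]
(0.455, 0.031, 0.103) [ 2.42  0.29 17.34]
{'fx': 310.46199893359454, 'fy': 310.46199893359454, 'cx': 323.23024448652336, 'cy': 195.42910854952768, 'rvec': array([-2.08805068,  1.97478865,  0.3402578 ]), 'tvec': array([0.00767672, 0.34847741, 0.57000022])}
```

View pics/w2.png

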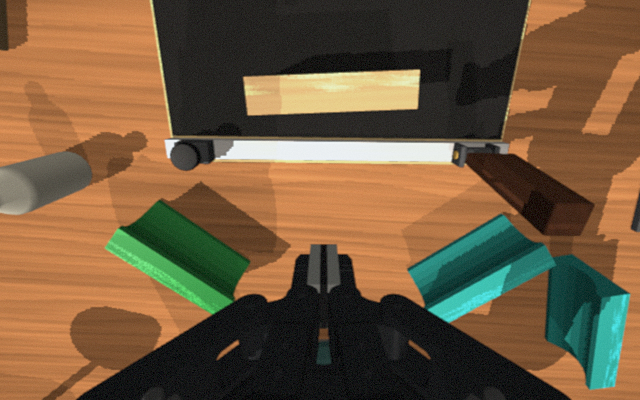

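The wrist view shows the slat top with corners (243,78), (418,70), (420,106), (247,115). The rail lies along rows 140–163, the cheeks span columns 454–508, and the leaning arm's end is at (545–592, 203–235).

```bash
python3 -c "
from h import *
np.set_printoptions(precision=4,suppress=True)
c=cam('wrist')
for n,p,z in [('slat',(243,78),.116),('slat',(418,70),.116),('slat nearR',(420,106),.116),('slat nearL',(247,115),.116),('railmatL',(215,140),.032),('railmatR',(452,137),.032),('railnearL',(215,162),.032),('railnearR',(452,161),.032),('cheekL',(454,144),.056),('cheekR',(508,146),.056),('armtip',(545,233),.2),('armtip',(592,204),.2),('armtip',(585,233),.2)]: print(n,onz(c,*p,z))
to((.455,.031,.103))
"
```

```text
slat [0.52   0.1104 0.116 ]
slat [ 0.5357 -0.0488  0.116 ]
slat nearR [ 0.5045 -0.0556  0.116 ]
slat nearL [0.4871 0.1076 0.116 ]
railmatL [0.446  0.1679 0.032 ]
railmatR [ 0.4661 -0.1268  0.032 ]
railnearL [0.4178 0.1696 0.032 ]
railnearR [ 0.4359 -0.1327  0.032 ]
cheekL [ 0.4614 -0.1206  0.056 ]
cheekR [ 0.4626 -0.1847  0.056 ]
armtip [ 0.4181 -0.1439  0.2   ]
armtip [ 0.4442 -0.1724  0.2   ]
armtip [ 0.4199 -0.1753  0.2   ]
t 2.03 tcp [0.4328 0.0314 0.2783] yaw 3.24 F [-0.3  0.7  0.8] w 0.0
(0.455, 0.031, 0.103) [ 2.32  0.16 17.52]
```

Emit:
move_arm --commands '[{"slide": [2, 0.2, 4], "spin": 0, "hand": 0}, {"slide": [2, 0.2, 8], "spin": 0, "hand": 0}, {"slide": [2, 0.2, 12], "spin": 0, "hand": 0}, {"slide": [2, 0.2, 15], "spin": 0, "hand": 0}, {"slide": [2, 0.2, 17.5], "spin": 0, "hand": 0}, {"slide": [3, 0.2, 17.5], "spin": 0, "hand": 0}, {"slide": [4, 0.2, 17.5], "spin": 0, "hand": 0}, {"slide": [4.6, 0.2, 17.5], "spin": 0, "hand": 0}]'

```text
time: 2.7
tool_pos: [0.4833, 0.0307, 0.1088]
eef_rot: [3.14, 0.083, 0.008]
force: [-0.3, 0.7, -0.1]
grip_width: 0.0001
grasp_force: 1.2
```

Emit:
move_arm --commands '[{"slide": [0.6, 0, 0], "spin": 0, "hand": 0}, {"slide": [1.2, 0, 0], "spin": 0, "hand": 0}, {"slide": [1.8, 0, 0], "spin": 0, "hand": 0}, {"slide": [2.4, 0, 0], "spin": 0, "hand": 0}, {"slide": [3, 0, 0], "spin": 0, "hand": 0}, {"slide": [3.6, 0, 0], "spin": 0, "hand": 0}, {"slide": [4.2, 0, 0], "spin": 0, "hand": 0}, {"slide": [4.8, 0, 0], "spin": 0, "hand": 0}, {"slide": [5.4, 0, 0], "spin": 0, "hand": 0}, {"slide": [5.8, 0, 0], "spin": 0, "hand": 0}]'

```text
time: 3.53
tool_pos: [0.5387, 0.035, 0.1062]
eef_rot: [3.14, 0.086, 0.0]
force: [0.3, -0.0, -0.1]
grip_width: -0.0004
grasp_force: 0.0
```

```bash
python3 -c "
from h import *
to((.455,.031,.103))
cv2.imwrite('pics/s2.png',cv2.cvtColor(np.vstack([robot.get_image('side')[90:290,160:480]]),cv2.COLOR_RGB2BGR))"
```

```text
t 3.53 tcp [0.5387 0.035  0.1062] yaw 3.14 F [ 0.3 -0.  -0.1] w -0.0
(0.455, 0.031, 0.103) [-8.38 -0.06  0.32]
```

View pics/s2.png

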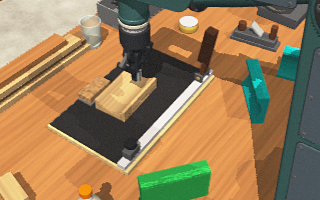

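The slat lies hollow side up, at about (128,98) in the crop. Next I'll raise the tool and go behind the stop arm.

Emit:
move_arm --commands '[{"slide": [0, 0, -4], "spin": 0, "hand": 0}, {"slide": [0, 0, -8], "spin": 0, "hand": 0}, {"slide": [-1, 0, -12], "spin": 0, "hand": 0}, {"slide": [-4, 1, -16], "spin": 0, "hand": 0}, {"slide": [-7, 3, -17.5], "spin": 0, "hand": 0}, {"slide": [-10, 5, -17.5], "spin": 0, "hand": 0}, {"slide": [-13, 8, -17.5], "spin": 0, "hand": 0}, {"slide": [-15, 11, -17.5], "spin": 0, "hand": 0}, {"slide": [-17, 14, -17.5], "spin": 0, "hand": 0}, {"slide": [-19, 17, -17.5], "spin": 0, "hand": 0}]'

```text
time: 4.42
tool_pos: [0.3562, -0.146, 0.2818]
eef_rot: [3.139, 0.087, 0.002]
force: [0.2, -1.1, 1.0]
grip_width: -0.0
grasp_force: 0.0
```

```bash
python3 -c "
from h import *
to((.345,-.158,.28),(.345,-.158,.165))
I=robot.get_image('wrist');c=robot.camera_info('wrist')
import pickle;pickle.dump(cam('wrist'),open('cw.pkl','wb'))
cv2.imwrite('pics/w3.png',cv2.cvtColor(I,cv2.COLOR_RGB2BGR))"
```

```text
t 4.42 tcp [ 0.3562 -0.146   0.2818] yaw 3.18 F [ 0.2 -1.1  1. ] w -0.0
(0.345, -0.158, 0.28) [-1.19  1.13  0.18]
(0.345, -0.158, 0.165) [-1.2   1.12 11.68]
```

View pics/w3.png

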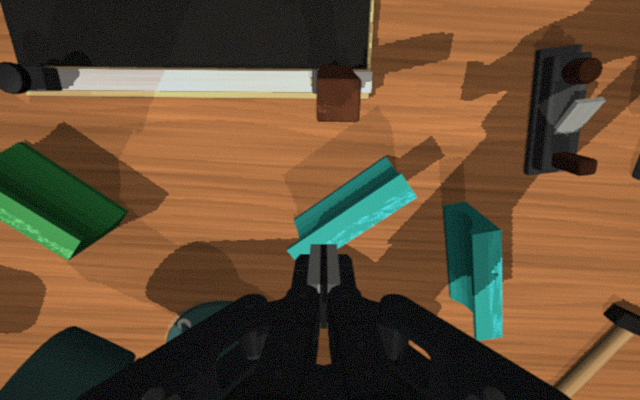

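The wrist view shows the arm's top end face at columns 317–360, with its near edge at row 121.

```bash
python3 -c "
from h import *
import pickle
c=pickle.load(open('cw.pkl','rb'))
for p,z in [((317,121),.2),((360,120),.2),((318,80),.2),((360,82),.2),((372,72),.032),((372,96),.02)]: print(onz(c,*p,z).round(4))
"
```

```text
[ 0.4149 -0.1443  0.2   ]
[ 0.4169 -0.1746  0.2   ]
[ 0.442  -0.1439  0.2   ]
[ 0.442  -0.1724  0.2   ]
[ 0.4566 -0.2052  0.032 ]
[ 0.4296 -0.2097  0.02  ]
```

Emit:
move_arm --commands '[{"slide": [-1.2, 1.3, 4], "spin": 0, "hand": 0}, {"slide": [-1.2, 1.3, 8], "spin": 0, "hand": 0}, {"slide": [-1.2, 1.3, 11.5], "spin": 0, "hand": 0}, {"slide": [1.5, 1.3, 11.5], "spin": 0, "hand": 0}, {"slide": [4, 1.3, 11.5], "spin": 0, "hand": 0}, {"slide": [5.5, 1.3, 11.5], "spin": 0, "hand": 0}, {"slide": [7, 1.3, 11.5], "spin": 0, "hand": 0}, {"slide": [8.3, 1.3, 11.5], "spin": 0, "hand": 0}, {"slide": [9.5, 1.3, 11.5], "spin": 0, "hand": 0}]'

```text
time: 5.22
tool_pos: [0.4533, -0.1524, 0.1656]
eef_rot: [-3.14, -0.086, 0.004]
force: [-1.6, -0.9, -0.8]
grip_width: -0.0003
grasp_force: 0.6
```

```bash
python3 -c "
from h import *
to((.492,-.151,.154),(.518,-.149,.137),(.539,-.148,.113),(.554,-.147,.085),(.56,-.147,.054))"
```

```text
t 5.22 tcp [ 0.4533 -0.1524  0.1656] yaw 3.15 F [-1.6 -0.9 -0.8] w -0.0
(0.492, -0.151, 0.154) [3.87 0.07 1.15]
(0.518, -0.149, 0.137) [6.49 0.02 2.84]
(0.539, -0.148, 0.113) [8.59 0.03 5.24]
(0.554, -0.147, 0.085) [10.1   0.02  8.04]
(0.56, -0.147, 0.054) [10.71  0.05 11.13]
```

Emit:
move_arm --commands '[{"slide": [2, 0, 0.4], "spin": 0, "hand": 0}, {"slide": [4, 0, 1.1], "spin": 0, "hand": 0}, {"slide": [6.4, 0, 2.8], "spin": 0, "hand": 0}, {"slide": [7.6, 0, 4], "spin": 0, "hand": 0}, {"slide": [8.6, 0, 5.2], "spin": 0, "hand": 0}, {"slide": [9.5, 0, 6.7], "spin": 0, "hand": 0}, {"slide": [10, 0, 8.1], "spin": 0, "hand": 0}, {"slide": [10.4, 0, 9.3], "spin": 0, "hand": 0}, {"slide": [10.6, 0, 10.2], "spin": 0, "hand": 0}, {"slide": [10.7, 0, 10.7], "spin": 0, "hand": 0}]'

```text
time: 6.05
tool_pos: [0.5595, -0.1467, 0.0578]
eef_rot: [-3.14, -0.086, 0.003]
force: [-0.9, 0.0, 0.8]
grip_width: 0.0002
grasp_force: 0.3
```

Emit:
move_arm --commands '[{"slide": [0, 0, 0.2], "spin": 0, "hand": 0}, {"slide": [0, 0, 0.4], "spin": 0, "hand": 0}, {"slide": [0, 0, 0.5], "spin": 0, "hand": 0}, {"slide": [0, 0, 0.5], "spin": 0, "hand": 0}]'

```text
time: 6.38
tool_pos: [0.5601, -0.1473, 0.0548]
eef_rot: [3.14, 0.086, 0.001]
force: [0.4, -0.0, -0.4]
grip_width: -0.0002
grasp_force: 0.0
```

Emit:
move_arm --commands '[{"slide": [0, 0, 0.1], "spin": 0, "hand": 0}, {"slide": [0, 0, 0.2], "spin": 0, "hand": 0}, {"slide": [0, 0, 0.3], "spin": 0, "hand": 0}, {"slide": [0, 0, 0.3], "spin": 0, "hand": 0}, {"slide": [0, 0, 0.3], "spin": 0, "hand": 0}]'

```text
time: 6.8
tool_pos: [0.5604, -0.1474, 0.0539]
eef_rot: [3.139, 0.086, 0.002]
force: [-2.7, 1.3, 8.1]
grip_width: 0.0003
grasp_force: 4.3
```

Emit:
move_arm --commands '[{"slide": [0, 0, 0.2], "spin": 0, "hand": 0}, {"slide": [0, 0, 0.3], "spin": 0, "hand": 0}, {"slide": [0, 0, 0.3], "spin": 0, "hand": 0}, {"slide": [0, 0, 0.3], "spin": 0, "hand": 0}]'

```text
time: 7.13
tool_pos: [0.5605, -0.1474, 0.0537]
eef_rot: [3.139, 0.086, 0.003]
force: [-8.7, 2.8, 19.1]
grip_width: -0.0
grasp_force: 9.8
```

Emit:
move_arm --commands '[{"slide": [-2, -2, -4], "spin": 0, "hand": 0}, {"slide": [-3, -5, -8], "spin": 0, "hand": 0}, {"slide": [-5, -8, -12], "spin": 0, "hand": 0}, {"slide": [-6, -11, -15], "spin": 0, "hand": 0}, {"slide": [-6, -14, -18], "spin": 0, "hand": 0}, {"slide": [-6, -16, -20], "spin": 0, "hand": 0}, {"slide": [-6, -18, -22], "spin": 0, "hand": 0}, {"slide": [-6, -18, -22], "spin": 0, "hand": 0}]'

```text
time: 7.8
tool_pos: [0.4918, 0.0332, 0.2763]
eef_rot: [-3.139, -0.094, -0.022]
force: [0.5, 0.0, 0.4]
grip_width: -0.0003
grasp_force: 0.0
```

```bash
python3 -c "
from h import *
to()
I=robot.get_image('wrist')
import pickle;pickle.dump(cam('wrist'),open('cw.pkl','wb'))
cv2.imwrite('pics/w4.png',cv2.cvtColor(I,cv2.COLOR_RGB2BGR))"
```

```text
t 7.8 tcp [0.4918 0.0332 0.2763] yaw 3.43 F [0.5 0.  0.4] w -0.0
```

View pics/w4.png

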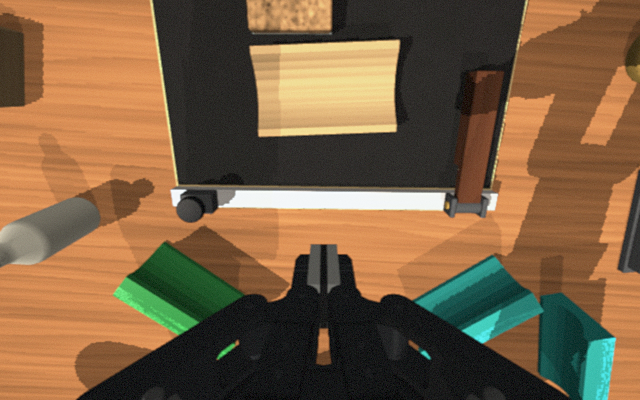

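The wrist view shows the arm down at columns 460–500. The slat's rim corners are (250,45), (400,39), (397,130) and (258,136), with the cork block just beyond it.

```bash
python3 -c "
from h import *
import pickle
c=pickle.load(open('cw.pkl','rb'))
for n,p,z in [('FL',(250,45),.054),('FR',(400,39),.054),('NR',(397,130),.054),('NL',(258,136),.054),('armtipL',(467,71),.054),('armtipR',(502,71),.054),('armL',(460,190),.054),('armR',(492,190),.054),('corkedge',(249,33),.048),('corkedge',(331,33),.02),('railmatL',(230,187),.032),('railmatR',(440,186),.032)]: print(n,onz(c,*p,z).round(4))
to((.57,.165,.25),(.57,.165,.03))
"
```

```text
FL [0.616  0.1172 0.054 ]
FR [ 0.631 -0.041  0.054]
NR [ 0.5367 -0.0505  0.054 ]
NL [0.5206 0.1096 0.054 ]
armtipL [ 0.604  -0.1181  0.054 ]
armtipR [ 0.6062 -0.1561  0.054 ]
armL [ 0.4691 -0.1375  0.054 ]
armR [ 0.4714 -0.1767  0.054 ]
corkedge [0.6283 0.1194 0.048 ]
corkedge [0.6379 0.0316 0.02  ]
railmatL [0.4494 0.1508 0.032 ]
railmatR [ 0.4666 -0.121   0.032 ]
t 7.85 tcp [0.4916 0.0317 0.2738] yaw 3.38 F [ 0.  -0.3  0.8] w -0.0
(0.57, 0.165, 0.25) [  8.58 -12.85   2.46]
(0.57, 0.165, 0.03) [  8.35 -12.86  24.46]
```

Emit:
move_arm --commands '[{"slide": [2, -3, 0], "spin": 0, "hand": 0}, {"slide": [4, -6, 0], "spin": 0, "hand": 0}, {"slide": [6, -9, 1], "spin": 0, "hand": 0}, {"slide": [8, -12, 3], "spin": 0, "hand": 0}, {"slide": [8.3, -12.4, 7], "spin": 0, "hand": 0}, {"slide": [8.3, -12.4, 11], "spin": 0, "hand": 0}, {"slide": [8.3, -12.4, 15], "spin": 0, "hand": 0}, {"slide": [8.3, -12.4, 19], "spin": 0, "hand": 0}, {"slide": [8.3, -12.4, 21], "spin": 0, "hand": 0}, {"slide": [8.3, -12.4, 21], "spin": 0, "hand": 0}]'

```text
time: 8.68
tool_pos: [0.5608, 0.1557, 0.0495]
eef_rot: [3.137, 0.085, -0.025]
force: [-0.8, 0.1, -0.6]
grip_width: -0.0
grasp_force: 0.0
```

```bash
python3 -c "
from h import *
to((.568,.16,.028),(.5755,.034,.028))"
```

```text
t 8.68 tcp [0.5608 0.1557 0.0495] yaw 3.09 F [-0.8  0.1 -0.6] w -0.0
(0.568, 0.16, 0.028) [ 0.78 -0.4   2.13]
(0.5755, 0.034, 0.028) [ 0.85 12.22  2.17]
```

Emit:
move_arm --commands '[{"slide": [0.8, 0, 1], "spin": 0, "hand": 0}, {"slide": [0.8, 0, 2.1], "spin": 0, "hand": 0}, {"slide": [0.8, 1, 2.1], "spin": 0, "hand": 0}, {"slide": [0.8, 2, 2.1], "spin": 0, "hand": 0}, {"slide": [0.8, 3, 2.1], "spin": 0, "hand": 0}, {"slide": [0.8, 4, 2.1], "spin": 0, "hand": 0}, {"slide": [0.8, 5, 2.1], "spin": 0, "hand": 0}, {"slide": [0.8, 6, 2.1], "spin": 0, "hand": 0}, {"slide": [0.8, 7, 2.1], "spin": 0, "hand": 0}, {"slide": [0.8, 8, 2.1], "spin": 0, "hand": 0}]'

```text
time: 9.52
tool_pos: [0.5791, 0.0778, 0.0382]
eef_rot: [-3.139, -0.086, -0.002]
force: [-1.4, 3.0, 3.4]
grip_width: 0.0001
grasp_force: 2.0
```

Emit:
move_arm --commands '[{"slide": [0, 0.4, 0], "spin": 0, "hand": 0}, {"slide": [0, 0.8, 0], "spin": 0, "hand": 0}, {"slide": [0, 1.2, 0], "spin": 0, "hand": 0}, {"slide": [0, 1.6, 0], "spin": 0, "hand": 0}, {"slide": [0, 2, 0], "spin": 0, "hand": 0}]'

```text
time: 9.93
tool_pos: [0.5803, 0.0588, 0.038]
eef_rot: [-3.139, -0.087, -0.002]
force: [-1.3, 4.6, 6.6]
grip_width: 0.0002
grasp_force: 2.6
```

```bash
python3 -c "
from h import *
to()"
```

```text
t 9.93 tcp [0.5803 0.0588 0.038 ] yaw 3.17 F [-1.3  4.6  6.6] w 0.0
```

The fingertip sits at z 0.038 with an upward force, so it is probably riding on the slat. I'll lift off and measure the slat with a colour mask.

Emit:
move_arm --commands '[{"slide": [0, 0, -3], "spin": 0, "hand": 0}, {"slide": [0, 0, -7], "spin": 0, "hand": 0}, {"slide": [-2, 0, -11], "spin": 0, "hand": 0}, {"slide": [-5, 0, -15], "spin": 0, "hand": 0}, {"slide": [-8, 1, -19], "spin": 0, "hand": 0}, {"slide": [-9, 2, -22], "spin": 0, "hand": 0}, {"slide": [-9, 3, -24], "spin": 0, "hand": 0}, {"slide": [-9, 3, -24], "spin": 0, "hand": 0}, {"slide": [-9, 3, -24], "spin": 0, "hand": 0}]'

```text
time: 10.68
tool_pos: [0.4924, 0.0222, 0.2795]
eef_rot: [3.138, 0.083, 0.008]
force: [-0.0, 0.6, -1.2]
grip_width: -0.0004
grasp_force: 0.0
```

```bash
cat >> h.py <<'E'
def slat(name):
    I=robot.get_image(name); c=cam('wrist'); cv2.imwrite(f'pics/{name}_m.png',cv2.cvtColor(I,cv2.COLOR_RGB2BGR))
    h=cv2.cvtColor(I,cv2.COLOR_RGB2HSV); m=cv2.inRange(h,(10,40,130),(35,200,255)); m[190:]=0
    # mat region: restrict to inside dark mat
    d=cv2.inRange(h,(0,0,0),(180,255,70)); 
    cn=cv2.findContours(cv2.morphologyEx(m,cv2.MORPH_OPEN,np.ones((5,5))),cv2.RETR_EXTERNAL,cv2.CHAIN_APPROX_NONE)[0]
    for k in cn:
        A=cv2.contourArea(k)
        if 1500<A<30000:
            b=cv2.boundingRect(k); q=cv2.convexHull(k); q=cv2.approxPolyDP(q,6,True)[:,0]
            print('area',A,b); [print('  ',p,onz(c,*p,.054).round(4)) for p in q]
E
python3 -c "
from h import *
to()
slat('wrist')"
```

```text
t 10.68 tcp [0.4924 0.0222 0.2795] yaw 3.04 F [-0.   0.6 -1.2] w -0.0
area 12034.0 (483, 60, 157, 130)
   [503  60] [ 0.6143 -0.1656  0.054 ]
   [615  68] [ 0.6129 -0.2898  0.054 ]
   [631  79] [ 0.6027 -0.3116  0.054 ]
   [639 131] [ 0.5476 -0.3423  0.054 ]
   [622 189] [ 0.4768 -0.3487  0.054 ]
   [489 189] [ 0.4681 -0.184   0.054 ]
   [483 166] [ 0.4967 -0.1701  0.054 ]
area 12613.0 (238, 38, 150, 97)
   [387  38] [ 0.629  -0.0375  0.054 ]
   [384 129] [ 0.5342 -0.0455  0.054 ]
   [248 133] [0.5213 0.1123 0.054 ]
   [239  44] [0.6149 0.1194 0.054 ]
area 2969.0 (504, 0, 105, 65)
   [608  64] [ 0.6164 -0.2808  0.054 ]
   [504  54] [ 0.6202 -0.1653  0.054 ]
   [513   0] [ 0.6707 -0.1621  0.054 ]
   [591   0] [ 0.6749 -0.2419  0.054 ]
area 2245.0 (235, 0, 85, 29)
   [319   0] [0.6601 0.0362 0.054 ]
   [317  28] [0.6345 0.0371 0.054 ]
   [236  23] [0.6347 0.1218 0.054 ]
   [235   0] [0.6556 0.122  0.054 ]
area 26506.5 (0, 0, 170, 190)
   [140   0] [0.6504 0.219  0.054 ]
   [169 185] [0.4525 0.2112 0.054 ]
   [  0 189] [0.4363 0.4204 0.054 ]
   [0 0] [0.6428 0.3618 0.054 ]
```

Emit:
move_arm --commands '[{"slide": [2, -3.5, 0], "spin": 0, "hand": 0}, {"slide": [4, -7, 0], "spin": 0, "hand": 0}, {"slide": [6, -10.5, 0], "spin": 0, "hand": 0}, {"slide": [8, -14, 2], "spin": 0, "hand": 0}, {"slide": [8.3, -14, 6], "spin": 0, "hand": 0}, {"slide": [8.3, -14, 10], "spin": 0, "hand": 0}, {"slide": [8.3, -14, 14], "spin": 0, "hand": 0}, {"slide": [8.3, -14, 18], "spin": 0, "hand": 0}, {"slide": [8.3, -14, 22], "spin": 0, "hand": 0}, {"slide": [8.3, -14, 22], "spin": 0, "hand": 0}]'

```text
time: 11.57
tool_pos: [0.5576, 0.1661, 0.0434]
eef_rot: [3.135, 0.087, -0.04]
force: [-1.9, 0.1, -2.1]
grip_width: 0.0001
grasp_force: 0.0
```

Emit:
move_arm --commands '[{"slide": [0, 0, 1], "spin": 0, "hand": 0}, {"slide": [0, 0, 2], "spin": 0, "hand": 0}, {"slide": [0, 0, 2], "spin": 0, "hand": 0}, {"slide": [0, 0, 2], "spin": 0, "hand": 0}]'

```text
time: 11.9
tool_pos: [0.568, 0.1679, 0.039]
eef_rot: [-3.14, -0.086, -0.005]
force: [-0.2, 0.3, 0.0]
grip_width: 0.0
grasp_force: 0.0
```

```bash
python3 -c "
from h import *
to((.568,.165,.028))"
```

```text
t 11.9 tcp [0.568  0.1679 0.039 ] yaw 3.14 F [-0.2  0.3  0. ] w 0.0
(0.568, 0.165, 0.028) [-0.02  0.29  1.1 ]
```

Emit:
move_arm --commands '[{"slide": [0, 0, 0.6], "spin": 0, "hand": 0}, {"slide": [0, 0, 1.2], "spin": 0, "hand": 0}, {"slide": [0, 0, 1.2], "spin": 0, "hand": 0}, {"slide": [0, 0, 1.2], "spin": 0, "hand": 0}]'

```text
time: 12.23
tool_pos: [0.5666, 0.1677, 0.0252]
eef_rot: [3.14, 0.086, -0.001]
force: [-0.4, 0.0, -0.6]
grip_width: 0.0002
grasp_force: 0.0
```

Emit:
move_arm --commands '[{"slide": [0, 1, 0], "spin": 0, "hand": 0}, {"slide": [0, 2, 0], "spin": 0, "hand": 0}, {"slide": [0, 3, 0], "spin": 0, "hand": 0}, {"slide": [0, 3.7, 0], "spin": 0, "hand": 0}, {"slide": [0, 4.4, 0], "spin": 0, "hand": 0}, {"slide": [0, 5, 0], "spin": 0, "hand": 0}, {"slide": [0, 5.5, 0], "spin": 0, "hand": 0}]'

```text
time: 12.82
tool_pos: [0.5699, 0.1124, 0.0255]
eef_rot: [-3.14, -0.085, -0.001]
force: [-0.4, 2.3, 0.1]
grip_width: -0.0002
grasp_force: 1.2
```

Emit:
move_arm --commands '[{"slide": [0, 0.7, 0], "spin": 0, "hand": 0}, {"slide": [0, 1.4, 0], "spin": 0, "hand": 0}, {"slide": [0, 2.1, 0], "spin": 0, "hand": 0}, {"slide": [0, 2.8, 0], "spin": 0, "hand": 0}, {"slide": [0, 3.5, 0], "spin": 0, "hand": 0}, {"slide": [0, 4.2, 0], "spin": 0, "hand": 0}, {"slide": [0, 4.8, 0], "spin": 0, "hand": 0}, {"slide": [0, 5.2, 0], "spin": 0, "hand": 0}, {"slide": [0, 5.5, 0], "spin": 0, "hand": 0}]'

```text
time: 13.57
tool_pos: [0.5729, 0.0573, 0.0254]
eef_rot: [-3.14, -0.085, -0.0]
force: [-0.0, 2.1, 1.4]
grip_width: 0.0001
grasp_force: 1.6
```

Emit:
move_arm --commands '[{"slide": [0, 0.2, 0], "spin": 0, "hand": 0}, {"slide": [0, 0.4, 0], "spin": 0, "hand": 0}, {"slide": [0, 0.6, 0], "spin": 0, "hand": 0}, {"slide": [0, 0.8, 0], "spin": 0, "hand": 0}, {"slide": [0, 1, 0], "spin": 0, "hand": 0}]'

```text
time: 13.98
tool_pos: [0.5734, 0.048, 0.0253]
eef_rot: [-3.14, -0.087, -0.0]
force: [0.0, 3.3, 2.6]
grip_width: 0.0002
grasp_force: 1.7
```

Emit:
move_arm --commands '[{"slide": [0, 0.2, 0], "spin": 0, "hand": 0}, {"slide": [0, 0.4, 0], "spin": 0, "hand": 0}, {"slide": [0, 0.6, 0], "spin": 0, "hand": 0}, {"slide": [0, 0.6, 0], "spin": 0, "hand": 0}]'

```text
time: 14.32
tool_pos: [0.5738, 0.0439, 0.0254]
eef_rot: [-3.136, -0.086, -0.001]
force: [0.7, 8.7, 1.2]
grip_width: 0.0001
grasp_force: 4.3
```

Emit:
move_arm --commands '[{"slide": [0, 0.2, 0], "spin": 0, "hand": 0}, {"slide": [0, 0.4, 0], "spin": 0, "hand": 0}, {"slide": [0, 0.4, 0], "spin": 0, "hand": 0}]'

```text
time: 14.57
tool_pos: [0.5746, 0.0433, 0.0255]
eef_rot: [-3.13, -0.087, -0.004]
force: [1.1, 16.2, 0.5]
grip_width: -0.0002
grasp_force: 7.9
```

Contact came where expected. I'll back off, rise and check.

Emit:
move_arm --commands '[{"slide": [0, -1, 0], "spin": 0, "hand": 0}, {"slide": [0, -2.5, 0], "spin": 0, "hand": 0}, {"slide": [0, -4, 0], "spin": 0, "hand": 0}, {"slide": [0, -4, 0], "spin": 0, "hand": 0}, {"slide": [0, -4, -4], "spin": 0, "hand": 0}, {"slide": [-1, -4, -8], "spin": 0, "hand": 0}, {"slide": [-3, -3, -12], "spin": 0, "hand": 0}, {"slide": [-5, -1, -16], "spin": 0, "hand": 0}, {"slide": [-7, 2, -20], "spin": 0, "hand": 0}, {"slide": [-8, 4, -24], "spin": 0, "hand": 0}]'

```text
time: 15.4
tool_pos: [0.5011, 0.0047, 0.2434]
eef_rot: [3.138, 0.085, -0.003]
force: [1.3, -0.3, -0.2]
grip_width: 0.0003
grasp_force: 0.0
```

Emit:
move_arm --commands '[{"slide": [0, 3, 0], "spin": 0, "hand": 0}, {"slide": [0, 5, 0], "spin": 0, "hand": 0}, {"slide": [0, 5, 0], "spin": 0, "hand": 0}, {"slide": [0, 5, 0], "spin": 0, "hand": 0}]'

```text
time: 15.73
tool_pos: [0.5052, -0.045, 0.2421]
eef_rot: [3.139, 0.081, -0.002]
force: [0.4, 0.1, -0.5]
grip_width: -0.0004
grasp_force: 0.0
```

```bash
python3 -c "
from h import *
to()
slat('wrist')"
```

```text
t 15.73 tcp [ 0.5052 -0.045   0.2421] yaw 2.94 F [ 0.4  0.1 -0.5] w -0.0
area 15243.0 (248, 45, 166, 102)
   [413  45] [ 0.6322 -0.1236  0.054 ]
   [406 144] [ 0.5369 -0.1302  0.054 ]
   [256 146] [0.5264 0.0294 0.054 ]
   [249  47] [0.6222 0.0343 0.054 ]
area 25293.0 (443, 0, 197, 190)
   [589   0] [ 0.6781 -0.2805  0.054 ]
   [639  81] [ 0.6116 -0.3539  0.054 ]
   [639 154] [ 0.5392 -0.3825  0.054 ]
   [595 189] [ 0.4977 -0.3487  0.054 ]
   [448 189] [ 0.4892 -0.1843  0.054 ]
   [445 155] [ 0.5272 -0.1739  0.054 ]
   [472   0] [ 0.6725 -0.1725  0.054 ]
area 2662.5 (153, 0, 96, 31)
   [248  29] [0.6377 0.0349 0.054 ]
   [159  29] [0.6333 0.1192 0.054 ]
   [153   0] [0.6571 0.1218 0.054 ]
   [246   0] [0.6616 0.036  0.054 ]
area 14680.5 (0, 0, 101, 190)
   [55  0] [0.6524 0.2122 0.054 ]
   [100 189] [0.4689 0.2047 0.054 ]
   [  0 189] [0.4631 0.3164 0.054 ]
   [0 0] [0.6497 0.2629 0.054 ]
```

View pics/wrist_m.png

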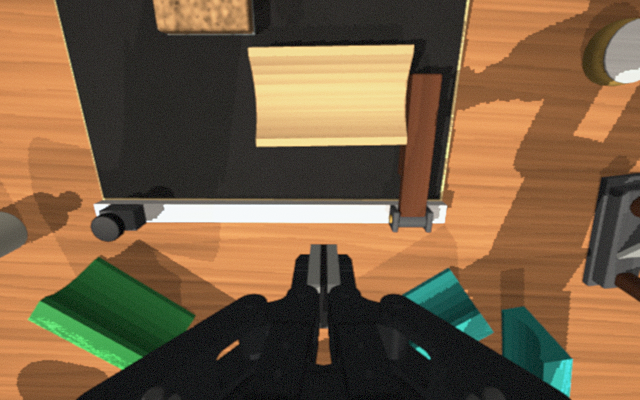

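The slat, columns 249–413, sits flush against the lowered arm at columns 402–440. It lies along the board (yaw about 0.06, the same as the board), and the cork block has not moved. I'm handing it in.

```bash
python3 -c "
from rig import robot
print(robot.close_job())"
```

```text
the job is handed in; nothing more can be done
None
```

The slat lies hollow side up with its end flush against the lowered stop arm and square to it in the last wrist view; the job is handed in, but the hand-in call returned no verdict.

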